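# Load the skewer tray and put it under the table grill

## Task

Draw the tray out of the low table grill by its handle, clear of the mouth, and lay every vegetable skewer from the board across the tray's two notched rails, one to a pair of notches, so that each lies level and centred with both ends in facing notches. Then slide the loaded tray back into the grill until it meets the stops, with the skewers still in their notches, and after that wind the timer on top of the grill anticlockwise by at least a sixth of a turn. Leave the other things on the worktop where they are.

Things in the scene. Friction and masses are not known exactly. Their poses are not given: they have to be found in the camera images.
- grill: low table grill: a fixed dark steel hood without a floor, 234 mm wide (x), 186 mm deep (y), 75 mm high. Origin on the worktop under the middle of its mouth; y points into the grill, z up. The bay is 210 mm wide, 65 mm high; two flared guides, 40 mm high, stand 30 mm out at the sides of the mouth. Stop blocks at the back halt the tray when its front edge is flush with the mouth.
- grill_home (a point): point on the worktop 80 mm inside the grill's mouth: where the tray's origin lies when the tray is fully home against the stops; axes as the grill's
- tray: loose steel tray, 0.6 kg, slides flat on the worktop; 200 mm wide (x), 160 mm long (y), floor 4 mm thick, rims up to 18 mm high. Origin under its middle; y points to its back edge, which goes into the grill; z up. Two rails run along x at y = -62 and +62 mm, 8 mm thick, tops 36 mm up, each with four V notches. At the start it is empty, in the grill, its front edge up to 60 mm out.
- tray_handle (a point): point on the tray's wooden handle to grip, 21 mm above the worktop, at (0, -165, 21) mm in the tray's frame. The handle is 18 mm wide (tray's x), 18 mm high, and sticks straight out of the tray's front edge along its -y, from y = -90 to -200 mm.
- board: flat wooden board, 185 x 270 mm (x, y), 22 mm thick, fixed. Origin at the middle of its underside; the skewers lie on it side by side, roughly along its x, about 56 mm apart. (Wall cupboards hang 0.48 m above the worktop over everything beyond x = 0.58 m: swing the arm folded in.)
- timer: wind-up kitchen timer fixed on the grill's roof (underside 75 mm above the worktop), 62 mm across, 51 mm high. Origin at the middle of its underside. The upper half is the dial, which turns about the vertical axis by a bar across its top, 8 mm thick, 44 mm long, from 41 to 51 mm above the timer's underside. With the dial at zero the bar runs along the timer's y.
- timer_dial (a joint): angle of the timer's dial in rad from zero, 0 to 5.76; grows as the dial is turned anticlockwise seen from above, turns lightly and stays where it is left. At most 0.12 at the start.
- notch_1 (a point): where the middle of a skewer (its origin) lies when it rests in this pair of facing notches: 28 mm above the tray's underside, at x = -72 mm in the tray's frame, midway between the rails; the skewer runs along the tray's y. The V notches are 14 mm deep, 17.5 mm wide at the top.
- notch_2 (a point): where the middle of a skewer (its origin) lies when it rests in this pair of facing notches: 28 mm above the tray's underside, at x = -24 mm in the tray's frame, midway between the rails; the skewer runs along the tray's y. The V notches are 14 mm deep, 17.5 mm wide at the top.
- notch_3 (a point): where the middle of a skewer (its origin) lies when it rests in this pair of facing notches: 28 mm above the tray's underside, at x = 24 mm in the tray's frame, midway between the rails; the skewer runs along the tray's y. The V notches are 14 mm deep, 17.5 mm wide at the top.
- notch_4 (a point): where the middle of a skewer (its origin) lies when it rests in this pair of facing notches: 28 mm above the tray's underside, at x = 72 mm in the tray's frame, midway between the rails; the skewer runs along the tray's y. The V notches are 14 mm deep, 17.5 mm wide at the top.
- skewer_1: vegetable skewer, maybe absent (3 or 4 are there, all alike): steel rod 160 mm long, 6 mm thick, with a row of firm vegetable chunks, 80 mm long and 20 x 20 mm in section, round its middle (40 mm of bare rod at each end). Loose, 70 g. Origin on the rod's axis at its middle; x runs along the rod; either end may go either way. At the start it lies flat on the board.
- skewer_2: vegetable skewer, maybe absent (3 or 4 are there, all alike): steel rod 160 mm long, 6 mm thick, with a row of firm vegetable chunks, 80 mm long and 20 x 20 mm in section, round its middle (40 mm of bare rod at each end). Loose, 70 g. Origin on the rod's axis at its middle; x runs along the rod; either end may go either way. At the start it lies flat on the board.
- skewer_3: vegetable skewer, maybe absent (3 or 4 are there, all alike): steel rod 160 mm long, 6 mm thick, with a row of firm vegetable chunks, 80 mm long and 20 x 20 mm in section, round its middle (40 mm of bare rod at each end). Loose, 70 g. Origin on the rod's axis at its middle; x runs along the rod; either end may go either way. At the start it lies flat on the board.
- skewer_4: vegetable skewer, maybe absent (3 or 4 are there, all alike): steel rod 160 mm long, 6 mm thick, with a row of firm vegetable chunks, 80 mm long and 20 x 20 mm in section, round its middle (40 mm of bare rod at each end). Loose, 70 g. Origin on the rod's axis at its middle; x runs along the rod; either end may go either way. At the start it lies flat on the board.
- garlic: garlic bulb, 60 mm; a loose bystander to be left alone. Origin at the middle of its underside.
- lemon: lemon, 78 x 55 x 56 mm; a loose bystander to be left alone. Origin at the middle of its underside.
- pepper_mill: wooden pepper mill, 58 mm across, 170 mm high; a loose bystander to be left alone. Origin at the middle of its underside.
- salt_shaker: salt shaker, 44 mm across, 90 mm high; a loose bystander to be left alone. Origin at the middle of its underside.

How it is judged:
By the outcome, as a careful person would: the job done as asked, in the order asked, and still so for the second after the job is handed in, with the robot touching nothing.
Of skewer_1, skewer_2, skewer_3, skewer_4 only 3 to 4 are there at a start; the rules pass over those that are not, and their reading is None.
At some moment in a run one of tray may be knocked a few centimetres aside while the robot is not near it.
Once in a run the grip may slacken for a moment while it holds something.
It also fails if it takes over 208 s, if anything falls off the work surface, if the arm or the gripper's body presses on something with over 40 N, if the wrist force passes 120 N, or if a joint passes its speed limit or range.

## Robot

A 6-joint arm with a two-finger parallel gripper is mounted at the origin on a cart in front of the work surface, level with it; the furniture and walls round the work are solid. World frame = base frame: x ahead of the robot, y to its left, z up, the work surface at z = 0. Lengths are in m, angles in degrees, forces in N, time in s.
With the tool pointing down it reaches from about 0.3 to 0.75 m from the base axis. Payload 8.5 kg.
Tool frame: the origin (TCP) lies at the very end of the fingers, on their centre line; the grasp point (between the pads) lies env.pinch_z behind it (env.pinch_z is the distance from the TCP to the grasp point, in m); z points along the fingers, y is the line along which they close (so a half turn about z gives the same grasp; the last joint's range is limited). The gripper opens to 85 mm and grips with 20 to 120 N. Pads are 22 mm wide; open, the fingers measure 114 mm over their backs; the gripper's body (76 mm by 85 mm) begins 54 mm behind the grasp point. The pads swing forward as they close: fully open they stand 13 mm farther back than shut.
Start: joints at [-85.789, 21.807, 74.336, -0, 83.858, -12.336], TCP at [0.157, -0.527, 0.231] pointing down, gripper open.
Joint ranges: [-178.18, 178.18], [-50.72, 133.34], [12.68, 142.11], [-81.47, 261.47], [9.98, 163.14], [-165.26, 165.26]. Speed limits (degrees/s): [136.94, 136.94, 180, 180, 180, 180].

## Interface

Orientations are given as a 3x3 rotation matrix whose columns are the frame's x, y, z axes.
In Python, from rig import telemetry, get_image, env gives the robot as it stands. The module is installed in compiled form; this text tells all that it offers.
- The arm moves only by the tool apply_moves, never from a script. Its argument "series" is a list of rows, each a list of 7 numbers: the shift along the tool's x, y, z in mm, then the turn, a rotation vector about the tool's x, y, z in degrees, then the opening, from 0 (shut) to 1 (fully open). A call has 1 to 12 rows; each row shifts and turns the commanded pose from where the row before left it, along the tool's axes as they then stand; what a row does not reach is not made up. A row lasts 1/8 s, in which the tool goes at most 62.5 mm and 10.7 degrees, less where a joint would pass 70% of its speed; a pose out of reach is approached as far as the arm can. A call with a gripper value outside its range is refused whole. The fingers move at their own pace and stop on an object; "grip_force" is the grip in N (left out, the last holds). Time passes only in rows, so rows that do not move let the fingers close. It gives the time, the measured TCP pose, the force, the opening and the grip force at its end, in the units of the state.
- telemetry.observe(): the state, without advancing time (a new reading comes with each control period).
- get_image(name): name is "scene" or "side" or "wrist"; returns a dict with "frame" (384x512x3 uint8, red, green, blue), "z_map" (384x512 float32, m along the optical axis (not along the pixel's ray), 0 where there is no reading), "vertical_fov" (degrees; the focal length in pixels is half the picture's height over the tangent of half this angle, whatever the lens; pixels are square), "cx", "cy" (the principal point, pixels), "eye" and "attitude" of the camera in the world; the wrist camera has in their place "mount" (4x4, takes a point from camera to tool coordinates, whose origin is the TCP and whose axes are the flange's). Camera axes: x right, y up, looking along -z (the intrinsics and any distortion apply to the point x, -y, -z); pixel columns grow to the right and rows downward; lengths in m; the calibration is good to about 2 mm. A picture is of the moment at which its call begins: read the wrist's pose just before it.
- env.close_job(): hands the job in; it is judged then, once.
The state is a dict: "time_s": time; "q": joint angles; "qvel": joint speeds; "joint_efforts": joint torques, N m; "position": TCP position; "tool_rot": TCP orientation; "ft_force": force on the tool from outside, world axes, zero at the start; "wrist_torque": the same for the moment, N m; "grip_width": finger opening in m; "gripper_force": force on a finger pad.
Only numpy, scipy, OpenCV 4.12 (cv2) and the standard library are available. Lean on these libraries where they do the work, as an engineer would, in place of code of your own. Each camera call takes 0.05 s, during which the arm holds its last target. There are 200 camera calls.

## Working session

There is one attempt and no reset: what is moved stays moved. The work goes in short steps, Python scripts to look and compute and a tool call to move; the robot and the scene stay as the last step left them, time stands still between calls to the robot, and variables do not carry over. Pictures are saved under pics/ and viewed, at most 14 in all, crops included, and the job is handed in when it is done.

Besides the shell and the picture viewer there is one more tool, called after "Emit:" by a JSON object that holds its "method" and its "body". apply_moves: Moves the arm, as the interface text tells. Its arguments: {"type":"object","properties":{"series":{"type":"array"},"grip_force":{"type":"number"}},"required":["series"]}

```bash
ls; mkdir -p pics
cat > h.py <<'E'
import numpy as np, cv2
from rig import telemetry, get_image, env
def st():
    s=telemetry.observe(); return s
def cam(name):
    s=st(); g=get_image(name)
    if 'mount' in g:
        T=np.eye(4);T[:3,:3]=np.array(s['tool_rot']);T[:3,3]=s['position'];M=T@np.array(g['mount'])
        R,e=M[:3,:3],M[:3,3]
    else: R,e=np.array(g['attitude']),np.array(g['eye'])
    g['R'],g['e']=R,e
    g['f']=192/np.tan(np.radians(g['vertical_fov'])/2)
    return g
def pts(g):
    z=g['z_map'];v,u=np.mgrid[:384,:512]
    P=np.stack([(u-g['cx'])/g['f']*z,-(v-g['cy'])/g['f']*z,-z],-1)
    W=P@g['R'].T+g['e'];W[z==0]=np.nan
    return W
def ray(g,u,v,h):
    d=g['R']@np.array([(u-g['cx'])/g['f'],-(v-g['cy'])/g['f'],-1]);return g['e']+d*(h-g['e'][2])/d[2]
def save(g,n): cv2.imwrite('pics/'+n+'.png',cv2.cvtColor(g['frame'],cv2.COLOR_RGB2BGR))
E
python3 - <<'E'
from h import *
s=st();print({k:np.round(v,3).tolist() if not isinstance(v,dict) else v for k,v in s.items()},env.pinch_z)
for n in('scene','side','wrist'):
    g=cam(n);save(g,n+'0');print(n,{k:v for k,v in g.items() if k not in('frame','z_map')})
a=[cv2.imread(f'pics/{n}0.png') for n in('scene','side')]
cv2.imwrite('pics/both.png',cv2.resize(np.vstack(a),(400,600)))
E
```

```text
pics
{'time_s': 0.0, 'q': [-85.791, 21.842, 74.385, -0.001, 83.857, -12.335], 'qvel': [0.032, -0.082, 0.038, -0.045, -0.037, 0.04], 'joint_efforts': [0.0, -44.846, -23.127, -0.0, 0.005, -0.0], 'position': [0.157, -0.527, 0.231], 'tool_rot': [[0.959, 0.285, -0.0], [0.285, -0.959, 0.001], [0.0, -0.001, -1.0]], 'ft_force': [1.025, -0.178, -0.091], 'wrist_torque': [0.008, -0.029, -0.021], 'gripper_force': 0.0, 'grip_width': 0.086} 0.0187
scene {'vertical_fov': 50.07829514921234, 'cx': 249.5460832289931, 'cy': 196.88803776751303, 'eye': array([-0.06288646,  0.72775708,  0.75958414]), 'attitude': array([[-0.79741936,  0.32730705, -0.50694424],
       [-0.60303225, -0.46257654,  0.64990388],
       [-0.02178239,  0.82394966,  0.56624419]]), 'R': array([[-0.79741936,  0.32730705, -0.50694424],
       [-0.60303225, -0.46257654,  0.64990388],
       [-0.02178239,  0.82394966,  0.56624419]]), 'e': array([-0.06288646,  0.72775708,  0.75958414]), 'f': np.float64(411.0119114813964)}
side {'vertical_fov': 50.297978025921864, 'cx': 255.3903031023888, 'cy': 202.32846513731454, 'eye': array([ 0.211849
[... 450 characters left out ...]
': 70.06595894964286, 'cx': 254.29578405008334, 'cy': 191.22521492602655, 'mount': array([[-5.52479655e-04,  9.45016072e-01,  3.27023421e-01,
         8.49693456e-02],
       [ 9.99999292e-01,  8.66687499e-04, -8.15092543e-04,
        -2.99974571e-04],
       [-1.05370266e-03,  3.27022739e-01, -9.45015882e-01,
        -1.43397400e-01],
       [ 0.00000000e+00,  0.00000000e+00,  0.00000000e+00,
         1.00000000e+00]]), 'R': array([[ 2.84281114e-01,  9.06089073e-01,  3.13347795e-01],
       [-9.58740941e-01,  2.68750172e-01,  9.26776853e-02],
       [-2.38035961e-04, -3.26765876e-01,  9.45105288e-01]]), 'e': array([ 0.23799577, -0.50264551,  0.37420138]), 'f': np.float64(273.8687701822243)}
```

View pics/scene0.png

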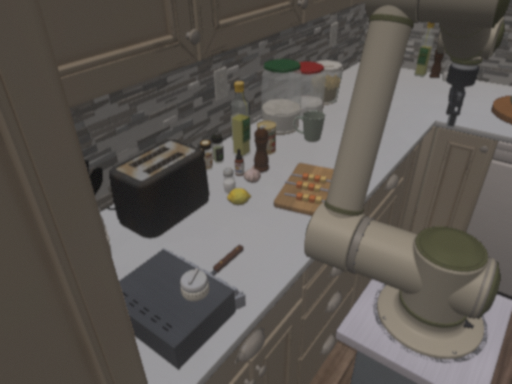

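View pics/side0.png

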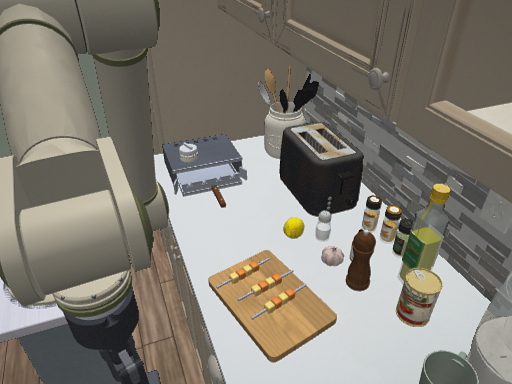

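The side view shows three skewers on the board (about (243,273), (265,285), (280,300)). The grill is at (200,155) with the tray partly out, the handle at (219,196) and the timer at (188,151). The lemon and salt shaker stand between the board and the tray.

Run:
```python
from h import *
gs=cam('scene');gd=cam('side')
for n,g in(('scene',gs),('side',gd)):
    W=pts(g);hsv=cv2.cvtColor(g['frame'],cv2.COLOR_RGB2HSV)
    ok=(W[...,0]>0.1)&(W[...,0]<0.9)&(np.abs(W[...,1])<0.75)
    print(n,'table z',np.nanmedian(W[ok&(np.abs(W[...,2])<.03)][:,2]))
    # roof
    m=ok&(np.abs(W[...,2]-0.075)<.006)&(W[...,1]>0.2)&(hsv[...,1]<90)&(hsv[...,2]<130)
    k,l,s_,c=cv2.connectedComponentsWithStats(m.astype('uint8'))
    i=1+np.argmax(s_[1:,4]);p=W[l==i][:,:2].astype(np.float32);print('roof',len(p),cv2.minAreaRect(p*1000))
    # timer top
    for lo,hi in((.105,.119),(.119,.132)):
        m=ok&(W[...,2]>lo)&(W[...,2]<hi)&(W[...,1]>.2)&(W[...,0]<.62)&(hsv[...,2]>90)
        k,l,s_,c=cv2.connectedComponentsWithStats(m.astype('uint8'))
        if k>1:
            i=1+np.argmax(s_[1:,4]);p=W[l==i];print('timer',lo,len(p),p.mean(0),cv2.minAreaRect((p[:,:2]*1000).astype(np.float32)))
    # handle: brown
    m=ok&(hsv[...,0]<16)&(hsv[...,1]>90)&(hsv[...,2]<170)&(W[...,2]>.01)&(W[...,2]<.05)&(W[...,1]>.1)
    k,l,s_,c=cv2.connectedComponentsWithStats(m.astype('uint8'))
    i=1+np.argmax(s_[1:,4]);p=W[l==i];print('handle',len(p),p.mean(0),cv2.minAreaRect((p[:,:2]*1000).astype(np.float32)),np.percentile(p[:,2],[5,50,95]),c[i])
    # chunks: above board top
    m=ok&(W[...,2]>.033)&(W[...,2]<.05)&(W[...,1]<.2)&(W[...,0]<.62)&(hsv[...,1]>120)
    k,l,s_,c=cv2.connectedComponentsWithStats(cv2.morphologyEx(m.astype('uint8'),cv2.MORPH_CLOSE,np.ones((3,3))))
    for i in range(1,k):
        if s_[i,4]>25:
            p=W[(l==i)&m];r=cv2.minAreaRect((p[:,:2]*1000).astype(np.float32));print('chunk',s_[i,4],p.mean(0).round(4),np.round(r[0]),np.round(r[1]),round(r[2],1),c[i])
    # board
    m=ok&(np.abs(W[...,2]-.022)<.005)&(hsv[...,1]>70)&(W[...,1]<.2)
    p=W[m];print('board',cv2.minAreaRect((p[:,:2]*1000).astype(np.float32)))
    # tray rails
    if n=='side':
        m=ok&(np.abs(W[...,2]-.034)<.008)&(W[...,1]>.2)&(hsv[...,1]<80);p=W[m];print('rail',len(p),p.mean(0),cv2.minAreaRect((p[:,:2]*1000).astype(np.float32)))
    # tall objects near path
    for nm,b in(('obst',(W[...,2]>.04)),):
        m=ok&b&(W[...,1]<.3)&(W[...,1]>-.3)&(W[...,0]>.3)
        k,l,s_,c=cv2.connectedComponentsWithStats(m.astype('uint8'))
        for i in range(1,k):
            if s_[i,4]>80:
                p=W[(l==i)];print(nm,s_[i,4],p.min(0).round(3),p.max(0).round(3))
g=gd
cv2.imwrite('pics/crop1.png',cv2.resize(cv2.cvtColor(np.ascontiguousarray(gd['frame'][125:225,150:260]),cv2.COLOR_RGB2BGR),None,fx=5,fy=5,interpolation=cv2.INTER_CUBIC))
```

```text
scene table z 0.00022736219449437378
roof 5815 ((476.9091796875, 339.92901611328125), (191.0428466796875, 237.21151733398438), 89.72968292236328)
timer 0.105 411 [0.4220361  0.30975992 0.11365962] ((426.324462890625, 305.71063232421875), (58.596031188964844, 55.34849548339844), 13.877041816711426)
timer 0.119 70 [0.42569607 0.30551291 0.1245747 ] ((426.9756164550781, 305.1036376953125), (9.281461715698242, 41.82136154174805), 18.23666000366211)
handle 6 [0.47223026 0.16530937 0.02989313] ((472.527587890625, 166.7796173095703), (6.08627986907959, 9.70175552368164), 10.229647636413574) [0.02838027 0.03041423 0.03088173] [221.5        261.83333333]
chunk 28 [ 0.5073 -0.3095  0.0402] [ 510. -314.] [17. 24.] 30.0 [305.5        174.85714286]
chunk 31 [ 0.4699 -0.3204  0.0401] [ 470. -321.] [20. 21.] 29.3 [316.96774194 176.87096774]
chunk 28 [ 0.4977 -0.2559  0.0398] [ 499. -258.] [16. 24.] 31.5 [299.5        182.85714286]
chunk 34 [ 0.4593 -0.265   0.0402] [ 460. -266.] [19. 27.] 65.1 [311.29411765 185.23529412]
chunk 91 [ 0.605  -0.0861  0.0415] [605. -88.] [47. 22.] 77.8 [241.02197802 19
[... 2001 characters left out ...]
80078)
obst 228 [ 0.3   -0.238  0.579] [ 0.315 -0.202  0.647]
obst 7423 [ 0.58  -0.3    0.487] [0.615 0.3   0.638]
obst 289 [0.79  0.265 0.189] [0.879 0.3   0.27 ]
obst 125 [0.742 0.26  0.196] [0.767 0.3   0.273]
obst 5826 [ 0.694 -0.089  0.04 ] [0.861 0.3   0.192]
obst 1057 [0.359 0.235 0.04 ] [0.593 0.3   0.13 ]
obst 393 [ 0.813 -0.171  0.04 ] [ 0.855 -0.128  0.11 ]
obst 783 [ 0.834 -0.285  0.04 ] [ 0.877 -0.187  0.109]
obst 256 [ 0.674 -0.155  0.04 ] [ 0.711 -0.121  0.091]
obst 210 [ 0.595 -0.123  0.04 ] [ 0.649 -0.077  0.059]
obst 121 [ 0.649 -0.25   0.04 ] [ 0.689 -0.209  0.058]
obst 146 [ 0.396 -0.229  0.04 ] [ 0.474 -0.191  0.045]
obst 162 [ 0.433 -0.285  0.04 ] [ 0.509 -0.251  0.045]
```

View pics/crop1.png

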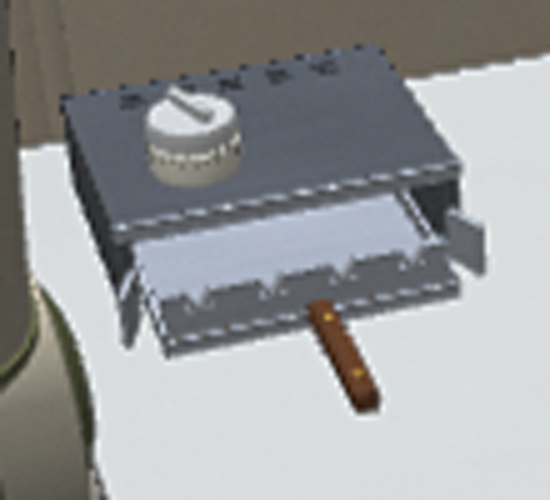

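The crop shows the tray about 26 mm out, the handle pointing at the robot's right, and the timer bar slightly skewed. Measured: the grill mouth is near (0.476, 0.246), the handle axis is at x≈0.473, and the three skewers lie at about 16°.

Emit:
{"method": "apply_moves", "body": {"series": [[0, 0, 0, 0, 0, -10.5, 1], [0, 0, 0, 0, 0, -10.5, 1], [0, 0, 0, 0, 0, -10.5, 1], [0, 0, 0, 0, 0, -10.5, 1], [0, 0, 0, 0, 0, -10.5, 1], [0, 0, 0, 0, 0, -10.5, 1], [0, 0, 0, 0, 0, -10.5, 1], [40, 20, 0, 0, 0, 0, 1], [40, 20, 0, 0, 0, 0, 1], [40, 20, 0, 0, 0, 0, 1], [40, 20, 0, 0, 0, 0, 1], [40, 20, 0, 0, 0, 0, 1]], "grip_force": 40}}

```text
time_s: 1.75
position: [0.2569, -0.3258, 0.2313]
tool_rot: [[-0.0, 1.0, 0.0], [1.0, 0.0, -0.0], [-0.0, 0.0, -1.0]]
ft_force: [2.6, 1.3, -0.3]
grip_width: 0.0851
gripper_force: 0.0
```

Emit:
{"method": "apply_moves", "body": {"series": [[40, 20, 0, 0, 0, 0, 1], [40, 20, 0, 0, 0, 0, 1], [40, 20, 0, 0, 0, 0, 1], [40, 20, 0, 0, 0, 0, 1], [40, 20, 0, 0, 0, 0, 1], [40, 20, 0, 0, 0, 0, 1], [40, 20, 0, 0, 0, 0, 1], [40, 20, 0, 0, 0, 0, 1], [40, 20, 0, 0, 0, 0, 1], [40, 15, 0, 0, 0, 0, 1], [40, 0, 0, 0, 0, 0, 1], [0, 0, 0, 0, 0, 0, 1]]}}

```text
time_s: 3.25
position: [0.4508, 0.115, 0.2312]
tool_rot: [[-0.004, 1.0, -0.0], [1.0, 0.004, 0.0], [0.0, -0.0, -1.0]]
ft_force: [1.2, -0.8, -0.0]
grip_width: 0.0848
gripper_force: 0.0
```

Run:
```python
from h import *
s=st();print(np.round(s['position'],4),np.round(s['tool_rot'],3).tolist(),np.round(s['q'],1),s['ft_force'])
g=cam('wrist');save(g,'w1');W=pts(g);hsv=cv2.cvtColor(g['frame'],cv2.COLOR_RGB2HSV)
m=(hsv[...,0]<16)&(hsv[...,1]>90)&(hsv[...,2]<170)&(W[...,2]>.01)&(W[...,2]<.05)
k,l,s_,c=cv2.connectedComponentsWithStats(m.astype('uint8'));i=1+np.argmax(s_[1:,4])
p=W[(l==i)&(W[...,2]>.024)];print('handle',len(p),p.mean(0),cv2.minAreaRect((p[:,:2]*1000).astype(np.float32)),p.min(0),p.max(0))
m=(W[...,2]>.028)&(W[...,2]<.04)&(hsv[...,1]<80)
k,l,s_,c=cv2.connectedComponentsWithStats(m.astype('uint8'))
for i in range(1,k):
    if s_[i,4]>60:p=W[l==i];print('rail',len(p),p.mean(0),cv2.minAreaRect((p[:,:2]*1000).astype(np.float32)))
```

```text
[0.4508 0.115  0.2312] [[-0.004, 1.0, -0.0], [1.0, 0.004, 0.0], [0.0, -0.0, -1.0]] [-0.3 13.3 87.   0.  79.7 -0.6] [ 1.17391852 -0.83733754 -0.03029072]
handle 1048 [0.4744971  0.14080131 0.03033306] ((474.6308288574219, 137.67422485351562), (106.75896453857422, 16.471492767333984), 89.4492416381836) [0.46628259 0.08430164 0.02496841] [0.4832621  0.19100966 0.03307571]
rail 116 [0.36523179 0.23654096 0.03491061] ((364.1382751464844, 236.6350555419922), (33.80879211425781, 3.565040349960327), 65.4769287109375)
rail 166 [0.58851306 0.23487664 0.03470361] ((589.0541381835938, 234.6781463623047), (2.5371792316436768, 34.43152618408203), 24.00973129272461)
rail 151 [0.39072484 0.22075957 0.035957  ] ((390.93316650390625, 220.7659912109375), (21.549055099487305, 7.584464073181152), 1.1287375688552856)
rail 285 [0.42873213 0.22006696 0.03563836] ((428.2550048828125, 220.41636657714844), (8.183319091796875, 42.24001693725586), 89.66533660888672)
rail 282 [0.47541604 0.21998905 0.03624524] ((476.28472900390625, 219.96002197265625), (7.701347827911377, 42.21342086791992), 89.82058715820312)
rail 278 [0.52246249 0.21921401 0.03588171] ((523.017578125, 219.33636474609375), (7.825456619262695, 41.95701599121094), 89.95417785644531)
rail 163 [0.56074281 0.21923209 0.03578164] ((561.3228759765625, 219.27394104003906), (7.776706695556641, 21.9658145904541), 89.07088470458984)
rail 398 [0.70374709 0.17084913 0.03512076] ((706.414306640625, 168.13323974609375), (93.70269775390625, 22.663883209228516), 66.30704498291016)
rail 543 [0.69786641 0.04066145 0.03511612] ((698.1397094726562, 34.606651306152344), (10.26535415649414, 171.1331787109375), 3.720978021621704)
rail 70 [ 0.72231479 -0.23391358  0.03383296] ((722.0852661132812, -235.96383666992188), (22.79305076599121, 4.900158882141113), 75.38330078125)
```

View pics/w1.png

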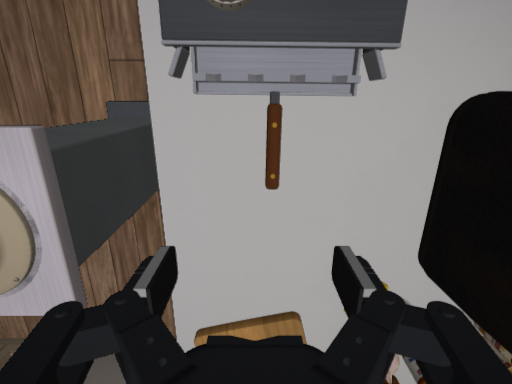

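The wrist view shows the handle at (273,145), the front rail with four notches at row 77, and the flared guides. Rail teeth put the tray origin at (0.4755, 0.282). I'll grip the handle now.

Emit:
{"method": "apply_moves", "body": {"series": [[0, 12, 30, 0, 0, 0.4, 1], [0, 11, 40, 0, 0, 0.4, 1], [0, 0, 40, 0, 0, 0, 1], [0, 0, 40, 0, 0, 0, 1], [0, 0, 40, 0, 0, 0, 1], [0, 0, 23, 0, 0, 0, 1], [0, 0, 10, 0, 0, 0, 0.6], [0, 0, 0, 0, 0, 0, 0], [0, 0, 0, 0, 0, 0, 0], [0, 0, 0, 0, 0, 0, 0], [0, 0, 0, 0, 0, 0, 0], [0, 0, 0, 0, 0, 0, 0]], "grip_force": 50}}

```text
time_s: 4.8
position: [0.4745, 0.1129, 0.0092]
tool_rot: [[0.013, 1.0, 0.002], [1.0, -0.013, -0.0], [-0.0, 0.002, -1.0]]
ft_force: [-0.9, -1.1, 5.2]
grip_width: 0.0167
gripper_force: 53.9
```

Emit:
{"method": "apply_moves", "body": {"series": [[-6, 0, 0, 0, 0, 0, 0], [-12, 0, 0, 0, 0, 0, 0], [-16, 0, 0, 0, 0, 0, 0], [-16, 0, 0, 0, 0, 0, 0], [-16, 0, 0, 0, 0, 0, 0], [-16, 0, 0, 0, 0, 0, 0], [-16, 0, 0, 0, 0, 0, 0], [-16, 0, 0, 0, 0, 0, 0], [-16, 0, 0, 0, 0, 0, 0], [-14, 0, 0, 0, 0, 0, 0], [-10, 0, 0, 0, 0, 0, 0], [-4, 0, 0, 0, 0, 0, 0]]}}

```text
time_s: 6.3
position: [0.472, -0.0444, 0.0089]
tool_rot: [[0.014, 1.0, 0.001], [1.0, -0.014, 0.002], [0.002, 0.001, -1.0]]
ft_force: [0.1, 8.5, 4.5]
grip_width: 0.0167
gripper_force: 53.7
```

Emit:
{"method": "apply_moves", "body": {"series": [[0, 0, 0, 0, 0, 0, 0], [0, 0, 0, 0, 0, 0, 0.5], [0, 0, 0, 0, 0, 0, 0.5], [0, 0, -10, 0, 0, 0, 0.5], [0, 0, -40, 0, 0, 0, 0.5], [0, 0, -40, 0, 0, 0, 0.5], [0, 0, -50, 0, 0, 0, 0.5], [0, 0, -50, 0, 0, 0, 0.5], [0, 0, -30, 0, 0, 0, 0.5], [0, 0, 0, 0, 0, 0, 0.5], [0, 0, 0, 0, 0, 0, 0.5]]}}

```text
time_s: 7.68
position: [0.4715, -0.0448, 0.2277]
tool_rot: [[0.013, 1.0, -0.001], [1.0, -0.013, 0.0], [0.0, -0.001, -1.0]]
ft_force: [-0.2, 0.0, 0.4]
grip_width: 0.0426
gripper_force: 0.0
```

```bash
cat >> h.py <<'E'
def tray(g,y0=None,verbose=0):
    """tray pose from the rail tops: rotated frame fit of points at 36 mm"""
    W=pts(g);hsv=cv2.cvtColor(g['frame'],cv2.COLOR_RGB2HSV)
    m=(W[...,2]>.031)&(W[...,2]<.041)&(hsv[...,1]<80)&(W[...,0]>.33)&(W[...,0]<.62)&(W[...,1]>-.05)&(W[...,1]<.212)
    k,l,s,c=cv2.connectedComponentsWithStats(m.astype('uint8'))
    out=[]
    for i in range(1,k):
        if s[i,4]>40:
            p=W[l==i];r=cv2.minAreaRect((p[:,:2]*1000).astype(np.float32));out.append((len(p),np.round(p.mean(0),4).tolist(),np.round(r[0],1).tolist(),np.round(r[1],1).tolist(),round(r[2],1)))
    return sorted(out,key=lambda o:(round(o[1][1],2),o[1][0]))
def handle(g):
    W=pts(g);hsv=cv2.cvtColor(g['frame'],cv2.COLOR_RGB2HSV)
    m=(hsv[...,0]<16)&(hsv[...,1]>90)&(hsv[...,2]<170)&(W[...,2]>.024)&(W[...,2]<.035)&(W[...,0]<.6)
    k,l,s,c=cv2.connectedComponentsWithStats(m.astype('uint8'));i=1+np.argmax(s[1:,4]);p=W[l==i]
    return len(p),cv2.minAreaRect((p[:,:2]*1000).astype(np.float32)),p.min(0),p.max(0)
E
python3 - <<'E'
from h import *
s=st();print(s['time_s'],np.round(s['position'],4),s['grip_width'])
for n in('wrist','scene','side'):
    g=cam(n);save(g,n+'2');print(n,handle(g))
    for o in tray(g):print(o)
E
```

```text
7.675 [ 0.4715 -0.0448  0.2277] 0.04259190185281588
wrist (1089, ((472.4739685058594, -19.209869384765625), (107.43574523925781, 16.233970642089844), 89.6777114868164), array([ 0.46440538, -0.0729428 ,  0.02436814]), array([0.48084234, 0.03448807, 0.03358567]))
(147, [0.3881, 0.0633, 0.0363], [387.8, 63.2], [19.7, 7.6], 0.7)
(266, [0.4268, 0.0627, 0.0364], [426.1, 62.8], [7.7, 39.1], 89.4)
(265, [0.4741, 0.0621, 0.0363], [474.1, 62.2], [7.7, 38.8], 89.2)
(274, [0.5217, 0.0616, 0.0362], [522.3, 62.0], [8.2, 39.3], 89.3)
(148, [0.5601, 0.0616, 0.0364], [560.3, 61.5], [8.1, 19.4], 89.6)
scene (286, ((101.31819152832031, -1334.256591796875), (70.76231384277344, 250.15023803710938), 9.812847137451172), array([ 0.04547446, -1.46177221,  0.02430224]), array([ 0.13960198, -1.21638953,  0.03488707]))
(42, [0.4244, 0.0635, 0.0355], [423.9, 62.4], [34.9, 11.1], 1.6)
(43, [0.4714, 0.063, 0.0348], [472.4, 63.4], [37.0, 10.8], 2.0)
(50, [0.4255, 0.1869, 0.0351], [426.3, 186.4], [11.1, 34.4], 83.8)
(45, [0.4723, 0.186, 0.0349], [471.5, 185.0], [10.9, 33.3], 86.3)
(45, [0.5203, 0.1861, 0.035], [520.1, 185.8], [8.9, 38.3], 89.0)
side (138, ((470.7001953125, -22.50827407836914), (111.00650024414062, 15.672240257263184), 88.57146453857422), array([ 0.46299832, -0.07797522,  0.0240067 ]), array([0.47946853, 0.03279974, 0.0339454 ]))
```

View pics/wrist2.png

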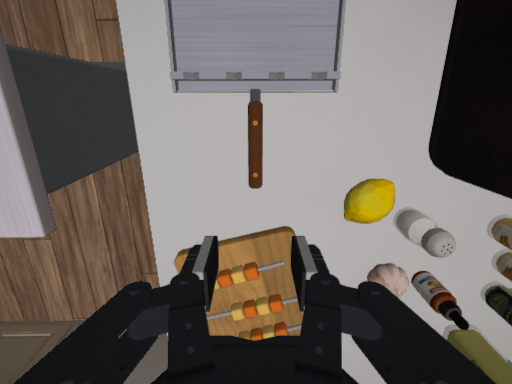

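Tray is clear: back edge at y≈0.204, mouth at 0.246. In the picture the handle is at (255,140) and three skewers lie on the board at rows 275, 308 and 333. Next I'll move above skewer 1 with the tool turned along it.

Emit:
{"method": "apply_moves", "body": {"series": [[-41, -9, 0, 0, 0, 0, 0.45], [-41, -9, 0, 0, 0, 0, 0.45], [-41, -9, 0, 0, 0, 0, 0.45], [-42, -10, 0, 0, 0, 0, 0.45], [0, 0, 0, 0, 0, 10.4, 0.45], [0, 0, 0, 0, 0, 10.4, 0.45], [0, 0, 0, 0, 0, 10.4, 0.45], [0, 0, 0, 0, 0, 10.4, 0.45], [0, 0, 0, 0, 0, 10.4, 0.45], [0, 0, 0, 0, 0, 10.4, 0.45], [0, 0, 0, 0, 0, 10.4, 0.45], [0, 0, 0, 0, 0, 0, 0.45]]}}

```text
time_s: 9.32
position: [0.4327, -0.2094, 0.2277]
tool_rot: [[0.959, 0.285, -0.001], [0.285, -0.959, 0.001], [-0.001, -0.001, -1.0]]
ft_force: [0.9, -0.3, -0.8]
grip_width: 0.0387
gripper_force: 0.0
```

```bash
cat >> h.py <<'E'
def skew(g,lo=.034,hi=.05,ymax=.0):
    W=pts(g);hsv=cv2.cvtColor(g['frame'],cv2.COLOR_RGB2HSV)
    m=(W[...,2]>lo)&(W[...,2]<hi)&(W[...,0]>.33)&(W[...,0]<.575)&(W[...,1]<ymax)&(W[...,1]>-.45)&(hsv[...,1]>100)
    k,l,s,c=cv2.connectedComponentsWithStats(cv2.morphologyEx(m.astype('uint8'),cv2.MORPH_CLOSE,np.ones((5,5))))
    for i in range(1,k):
        if s[i,4]>100:
            p=W[(l==i)&m];r=cv2.minAreaRect((p[:,:2]*1000).astype(np.float32))
            q=p[:,:2]-p[:,:2].mean(0);v=np.linalg.svd(q,full_matrices=False)[2][0];print('sk',len(p),p.mean(0).round(4),np.round(r[0],1),np.round(r[1],1),round(r[2],1),'pca',round(np.degrees(np.arctan2(v[1],v[0]))%180,1))
def pose():
    s=st();R=np.array(s['tool_rot']);print('t',round(s['time_s'],2),'pos',np.round(s['position'],4),'a',round(np.degrees(np.arctan2(R[1,0],R[0,0])),2),'q',np.round(s['q'],1),'gw',round(s['grip_width'],4))
E
python3 - <<'E'
from h import *
pose();g=cam('wrist');save(g,'w3');skew(g)
g=cam('side');skew(g)
E
```

```text
t 9.32 pos [ 0.4327 -0.2094  0.2277] a 16.54 q [-40.   15.1  85.2   0.   79.9  33.5] gw 0.0387
sk 1050 [ 0.4737 -0.264   0.0416] [ 470.1 -265.7] [88.7 20. ] 13.5 pca 13.8
sk 1067 [ 0.4832 -0.3186  0.0415] [ 481.7 -320.5] [79.  20.3] 16.5 pca 16.4
sk 976 [ 0.4389 -0.2079  0.0416] [ 437.  -208.6] [78.4 19.5] 16.0 pca 16.3
sk 229 [ 0.4342 -0.2123  0.0402] [ 435.1 -210.5] [77.5 20.7] 17.0 pca 16.7
sk 248 [ 0.4701 -0.2685  0.0404] [ 471.  -266.4] [78.2 21.4] 12.6 pca 13.5
sk 278 [ 0.4793 -0.3241  0.0403] [ 481.2 -322.8] [79.6 21.6] 16.5 pca 16.6
```

View pics/w3.png

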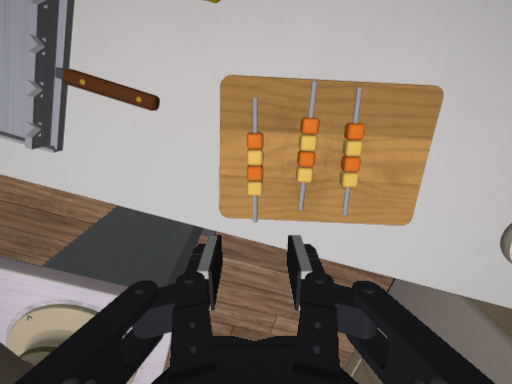

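The wrist view shows skewers at columns 255, 307 and 352, lengths ~80 mm as stated; both views agree to within 2 mm. Descending on skewer 1.

Emit:
{"method": "apply_moves", "body": {"series": [[4, 1, 40, 0, 0, 0, 0.45], [0, 0, 45, 0, 0, 0, 0.45], [0, 0, 45, 0, 0, 0, 0.45], [0, 0, 40, 0, 0, 0, 0.45], [0, 0, 25, 0, 0, 0, 0.45], [0, 0, 8, 0, 0, 0, 0.45], [0, 0, 0, 0, 0, 0, 0.45], [0, 0, 0, 0, 0, 0, 0], [0, 0, 0, 0, 0, 0, 0], [0, 0, 0, 0, 0, 0, 0], [0, 0, 0, 0, 0, 0, 0]], "grip_force": 60}}

```text
time_s: 10.8
position: [0.4375, -0.2097, 0.0265]
tool_rot: [[0.959, 0.284, 0.002], [0.284, -0.959, -0.002], [0.001, 0.002, -1.0]]
ft_force: [-0.3, 0.7, 6.4]
grip_width: 0.0185
gripper_force: 59.5
```

Emit:
{"method": "apply_moves", "body": {"series": [[0, 0, -20, 0, 0, 0, 0], [0, 0, -40, 0, 0, 0, 0], [0, 0, -40, 0, 0, 0, 0], [0, 0, -24, 0, 0, 0, 0], [0, 0, 0, 0, 0, -10.4, 0], [0, 0, 0, 0, 0, -10.4, 0], [0, 0, 0, 0, 0, -10.4, 0], [0, 0, 0, 0, 0, -10.4, 0], [0, 0, 0, 0, 0, -10.4, 0], [0, 0, 0, 0, 0, -10.4, 0], [0, 0, 0, 0, 0, -10.4, 0], [0, 0, 0, 0, 0, 0, 0]]}}

```text
time_s: 12.3
position: [0.437, -0.2093, 0.1497]
tool_rot: [[0.015, 1.0, 0.001], [1.0, -0.015, -0.0], [-0.0, 0.001, -1.0]]
ft_force: [-0.4, -0.4, -0.7]
grip_width: 0.0187
gripper_force: 58.8
```

Emit:
{"method": "apply_moves", "body": {"series": [[41, -5, 0, 0, 0, 0, 0], [42, -5, 0, 0, 0, 0, 0], [42, -5, 0, 0, 0, 0, 0], [42, -5, 0, 0, 0, 0, 0], [42, -5, 0, 0, 0, 0, 0], [42, -5, 0, 0, 0, 0, 0], [42, -4, 0, 0, 0, 0, 0], [41, -4, 0, 0, 0, 0, 0], [0, 0, 0, 0, 0, 0, 0], [0, 0, 0, 0, 0, 0, 0]]}}

```text
time_s: 13.55
position: [0.4035, 0.1248, 0.1495]
tool_rot: [[0.015, 1.0, 0.0], [1.0, -0.015, -0.0], [-0.0, 0.0, -1.0]]
ft_force: [0.3, 0.4, -1.5]
grip_width: 0.0185
gripper_force: 58.8
```

Run:
```python
from h import *
pose()
g=cam('wrist');save(g,'w4');print(handle(g))
for o in tray(g):print(o)
skew(g,.11,.2,.3)
g=cam('scene')
for o in tray(g):print(o)
```

```text
t 13.55 pos [0.4035 0.1248 0.1495] a 89.14 q [  1.   14.3 101.1  -0.   64.6   1.9] gw 0.0185
(316, ((472.2279357910156, 20.459497451782227), (29.11944007873535, 15.940030097961426), 89.1745834350586), array([0.46416399, 0.00583763, 0.02400793]), array([0.48019602, 0.03501096, 0.03258278]))
(326, [0.4727, 0.0638, 0.0361], [473.7, 63.2], [38.7, 8.8], 1.0)
(338, [0.52, 0.0633, 0.036], [521.5, 62.3], [8.8, 38.6], 89.0)
(195, [0.5595, 0.0625, 0.0358], [560.3, 61.8], [20.2, 8.6], 1.9)
(61, [0.4394, 0.0656, 0.0353], [439.5, 63.9], [10.3, 7.3], 2.0)
(199, [0.3893, 0.1878, 0.0364], [389.2, 187.7], [8.1, 19.8], 88.7)
(379, [0.428, 0.1875, 0.0366], [428.8, 187.3], [8.0, 35.4], 88.8)
(408, [0.4739, 0.1868, 0.0366], [474.7, 186.7], [8.1, 39.3], 89.3)
(389, [0.5205, 0.1862, 0.0368], [522.9, 186.0], [8.2, 38.0], 89.2)
(227, [0.5605, 0.1858, 0.0363], [561.5, 185.8], [19.8, 7.6], 1.0)
sk 4552 [0.4038 0.1301 0.1645] [403.7 124.6] [79.  20.1] 88.5 pca 89.0
(44, [0.4229, 0.0634, 0.0351], [423.2, 62.7], [10.2, 33.2], 88.4)
(41, [0.4709, 0.063, 0.0347], [472.8, 62.6], [9.7, 36.2], 89.9)
(51, [0.4251, 0.1872, 0.0351], [425.8, 186.4], [10.2, 36.5], 87.1)
(46, [0.4721, 0.1866, 0.0356], [472.9, 185.9], [34.5, 10.0], 1.7)
(45, [0.5207, 0.1862, 0.0349], [520.5, 185.7], [11.3, 35.6], 85.6)
```

View pics/w4.png

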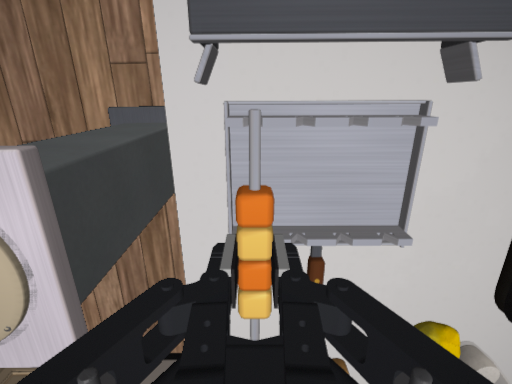

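The skewer is gripped level and at its middle over the tray (chunks at (255,250)); the tray has not moved. Lowering into notch 1.

Emit:
{"method": "apply_moves", "body": {"series": [[0, -1.5, 20, 0, 0, 0, 0], [0, 0, 35, 0, 0, 0, 0], [0, 0, 35, 0, 0, 0, 0], [0, 0, 18, 0, 0, 0, 0], [0, 0, 9, 0, 0, 0, 0], [0, 0, 5, 0, 0, 0, 0], [0, 0, 4, 0, 0, 0, 0], [0, 0, 0, 0, 0, 0, 0], [0, 0, 0, 0, 0, 0, 0]]}}

```text
time_s: 14.78
position: [0.4021, 0.1252, 0.0236]
tool_rot: [[0.013, 1.0, 0.001], [1.0, -0.013, -0.0], [0.0, 0.001, -1.0]]
ft_force: [0.4, -0.2, -0.5]
grip_width: 0.0181
gripper_force: 58.8
```

Emit:
{"method": "apply_moves", "body": {"series": [[0, 0, 1, 0, 0, 0, 0.28], [0, 0, 0, 0, 0, 0, 0.36], [0, 0, 0, 0, 0, 0, 0.36], [0, 0, -15, 0, 0, 0, 0.36], [0, 0, -40, 0, 0, 0, 0.4], [0, 0, -40, 0, 0, 0, 0.45], [0, 0, -40, 0, 0, 0, 0.45], [0, 0, 0, 0, 0, 0, 0.45]]}}

```text
time_s: 15.78
position: [0.403, 0.1252, 0.1596]
tool_rot: [[0.013, 1.0, 0.006], [1.0, -0.013, 0.0], [0.0, 0.006, -1.0]]
ft_force: [-0.7, -0.6, -0.9]
grip_width: 0.0385
gripper_force: 0.0
```

Run:
```python
from h import *
pose()
g=cam('wrist');save(g,'w5');skew(g,.033,.05,.3)
W=pts(g);hsv=cv2.cvtColor(g['frame'],cv2.COLOR_RGB2HSV)
m=(W[...,2]>.022)&(W[...,2]<.036)&(np.abs(W[...,0]-.402)<.004)
for y in(.05,.063,.075,.18,.187,.195):
    q=W[m&(np.abs(W[...,1]-y)<.003)];print(y,len(q),q.mean(0) if len(q) else '')
```

```text
t 15.78 pos [0.403  0.1252 0.1596] a 89.26 q [  1.1  13.4 100.4   0.   65.9   1.8] gw 0.0385
sk 1317 [0.4023 0.1276 0.038 ] [402.1 125.3] [77.5 19. ] 88.8 pca 89.3
0.05 25 [0.40184085 0.05021783 0.0315254 ]
0.063 34 [0.40201411 0.06307219 0.03045494]
0.075 25 [0.40212749 0.07505549 0.03121053]
0.18 38 [0.40327763 0.18006089 0.03129814]
0.187 53 [0.4019551  0.18701989 0.03065587]
0.195 42 [0.40346144 0.19490704 0.03129055]
```

View pics/w5.png

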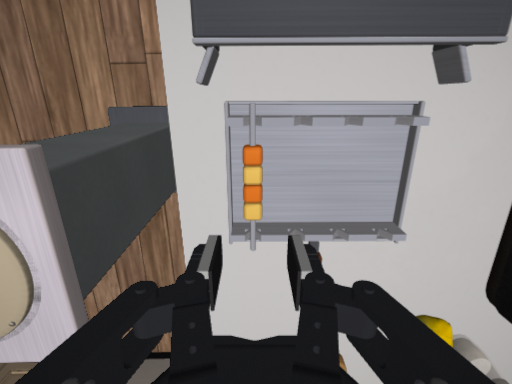

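Skewer 1 sits in its notches (chunk top 38 mm, rod top 31 mm at both rails). On to skewer 2.

Emit:
{"method": "apply_moves", "body": {"series": [[-43, 8, 0, 0, 0, 0, 0.45], [-43, 8, 0, 0, 0, 0, 0.45], [-43, 8, 0, 0, 0, 0, 0.45], [-43, 8, 0, 0, 0, 0, 0.45], [-43, 8, 0, 0, 0, 0, 0.45], [-43, 8, 0, 0, 0, 0, 0.45], [-43, 8, 0, 0, 0, 0, 0.45], [-43, 8, 0, 0, 0, 0, 0.45], [-46, 9, 0, 0, 0, 0, 0.45]]}}

```text
time_s: 16.95
position: [0.4694, -0.2668, 0.1556]
tool_rot: [[0.013, 1.0, -0.002], [1.0, -0.013, 0.002], [0.002, -0.002, -1.0]]
ft_force: [0.7, 0.7, 1.3]
grip_width: 0.038
gripper_force: 0.0
```

Emit:
{"method": "apply_moves", "body": {"series": [[0, 0, 0, 0, 0, 10.5, 0.45], [0, 0, 0, 0, 0, 10.5, 0.45], [0, 0, 0, 0, 0, 10.5, 0.45], [0, 0, 0, 0, 0, 10.5, 0.45], [0, 0, 0, 0, 0, 10.5, 0.45], [0, 0, 0, 0, 0, 10.5, 0.45], [0, 0, 0, 0, 0, 10.5, 0.45], [0, 0, 0, 0, 0, 2, 0.45], [0, 0, 0, 0, 0, 0, 0.45]]}}

```text
time_s: 18.08
position: [0.4696, -0.2656, 0.1565]
tool_rot: [[0.971, 0.24, -0.001], [0.24, -0.971, 0.001], [-0.001, -0.001, -1.0]]
ft_force: [0.7, 0.4, 0.1]
grip_width: 0.038
gripper_force: 0.0
```

Run:
```python
from h import *
pose();g=cam('wrist');skew(g)
g=cam('side');skew(g)
```

```text
t 18.07 pos [ 0.4696 -0.2656  0.1565] a 13.9 q [-42.1  24.6  83.    0.   72.5  34. ] gw 0.038
sk 1475 [ 0.4748 -0.2645  0.0416] [ 472.4 -265.1] [78.4 19.7] 13.6 pca 13.9
sk 1500 [ 0.484  -0.319   0.0415] [ 482.1 -320.4] [78.4 20.2] 16.5 pca 16.4
sk 249 [ 0.4706 -0.2686  0.0405] [ 471.3 -267.2] [78.2 20.9] 13.9 pca 13.0
sk 275 [ 0.4794 -0.324   0.0405] [ 480. -322.] [78.9 20.7] 16.7 pca 16.3
```

Emit:
{"method": "apply_moves", "body": {"series": [[2.5, 0, 35, 0, 0, 0, 0.45], [0, 0, 40, 0, 0, 0, 0.45], [0, 0, 30, 0, 0, 0, 0.45], [0, 0, 17, 0, 0, 0, 0.45], [0, 0, 8, 0, 0, 0, 0.45], [0, 0, 0, 0, 0, 0, 0.45], [0, 0, 0, 0, 0, 0, 0], [0, 0, 0, 0, 0, 0, 0], [0, 0, 0, 0, 0, 0, 0], [0, 0, 0, 0, 0, 0, 0]]}}

```text
time_s: 19.42
position: [0.4726, -0.2655, 0.0283]
tool_rot: [[0.971, 0.238, 0.001], [0.238, -0.971, -0.001], [0.001, 0.002, -1.0]]
ft_force: [-1.2, 0.5, 5.7]
grip_width: 0.0182
gripper_force: 60.0
```

Emit:
{"method": "apply_moves", "body": {"series": [[0, 0, -20, 0, 0, 0, 0], [0, 0, -40, 0, 0, 0, 0], [0, 0, -40, 0, 0, 0, 0], [0, 0, -24, 0, 0, 0, 0], [0, 0, 0, 0, 0, -10.5, 0], [0, 0, 0, 0, 0, -10.5, 0], [0, 0, 0, 0, 0, -10.5, 0], [0, 0, 0, 0, 0, -10.5, 0], [0, 0, 0, 0, 0, -10.5, 0], [0, 0, 0, 0, 0, -10.5, 0], [0, 0, 0, 0, 0, -10.5, 0], [0, 0, 0, 0, 0, -2, 0]]}}

```text
time_s: 20.92
position: [0.4721, -0.2651, 0.1514]
tool_rot: [[0.013, 1.0, -0.0], [1.0, -0.013, 0.0], [0.0, -0.0, -1.0]]
ft_force: [-0.0, 0.3, -0.4]
grip_width: 0.0183
gripper_force: 59.1
```

Emit:
{"method": "apply_moves", "body": {"series": [[43, 8, 0, 0, 0, 0, 0], [43, 8, 0, 0, 0, 0, 0], [43, 8, 0, 0, 0, 0, 0], [43, 8, 0, 0, 0, 0, 0], [43, 8, 0, 0, 0, 0, 0], [43, 8, 0, 0, 0, 0, 0], [44, 7, 0, 0, 0, 0, 0], [44, 7, 0, 0, 0, 0, 0], [44, 7, 0, 0, 0, 0, 0], [0, 0, 0, 0, 0, 0, 0], [0, 0, 0, 0, 0, 0, 0]]}}

```text
time_s: 22.3
position: [0.5461, 0.1235, 0.1512]
tool_rot: [[0.015, 1.0, -0.0], [1.0, -0.015, -0.0], [-0.0, -0.0, -1.0]]
ft_force: [0.5, -0.1, -1.3]
grip_width: 0.0183
gripper_force: 59.1
```

Run:
```python
from h import *
pose()
g=cam('wrist');save(g,'w6');
for o in tray(g):print(o)
skew(g,.11,.2,.3);skew(g,.033,.05,.3)
```

```text
t 22.3 pos [0.5461 0.1235 0.1512] a 89.17 q [ 0.6 26.8 80.2 -0.  73.1  1.5] gw 0.0183
(183, [0.3883, 0.0648, 0.0357], [388.0, 64.3], [8.7, 20.5], 87.9)
(97, [0.4025, 0.0631, 0.0317], [402.8, 64.2], [37.4, 4.9], 89.5)
(310, [0.4278, 0.0643, 0.036], [426.3, 63.5], [8.9, 37.5], 88.9)
(322, [0.4752, 0.0637, 0.0359], [474.2, 63.0], [8.6, 38.3], 88.8)
(72, [0.5093, 0.0647, 0.0353], [509.2, 63.0], [12.4, 7.1], 2.1)
(143, [0.4039, 0.184, 0.0317], [403.8, 184.0], [39.4, 5.0], 89.0)
(236, [0.3898, 0.1879, 0.0359], [388.9, 187.8], [8.0, 19.9], 88.8)
(396, [0.4295, 0.1874, 0.0365], [427.9, 187.3], [8.1, 37.5], 89.2)
(373, [0.4769, 0.187, 0.0365], [476.0, 186.8], [8.3, 39.3], 89.9)
(362, [0.5237, 0.1864, 0.0368], [523.0, 186.2], [7.8, 37.3], 89.2)
(178, [0.5623, 0.1858, 0.0368], [562.4, 185.8], [17.5, 7.4], 0.7)
sk 4448 [0.5465 0.129  0.1644] [546.1 124.3] [79.  20.1] 89.0 pca 89.1
sk 1542 [0.4045 0.1273 0.0377] [403.2 125. ] [78.1 20.3] 89.3 pca 89.3
```

Emit:
{"method": "apply_moves", "body": {"series": [[0, 1, 20, 0, 0, 0, 0], [0, 0, 35, 0, 0, 0, 0], [0, 0, 35, 0, 0, 0, 0], [0, 0, 17, 0, 0, 0, 0], [0, 0, 9, 0, 0, 0, 0], [0, 0, 5, 0, 0, 0, 0], [0, 0, 4, 0, 0, 0, 0], [0, 0, 0, 0, 0, 0, 0], [0, 0, 0, 0, 0, 0, 0]]}}

```text
time_s: 23.48
position: [0.5473, 0.1238, 0.0266]
tool_rot: [[0.013, 1.0, 0.0], [1.0, -0.013, -0.0], [-0.0, 0.0, -1.0]]
ft_force: [-2.2, -1.4, 0.6]
grip_width: 0.0182
gripper_force: 59.2
```

Emit:
{"method": "apply_moves", "body": {"series": [[0, 0, 1, 0, 0, 0, 0.28], [0, 0, 0, 0, 0, 0, 0.36], [0, 0, 0, 0, 0, 0, 0.36], [0, 0, -15, 0, 0, 0, 0.36], [0, 0, -40, 0, 0, 0, 0.4], [0, 0, -40, 0, 0, 0, 0.45], [0, 0, -40, 0, 0, 0, 0.45], [0, 0, 0, 0, 0, 0, 0.45]]}}

```text
time_s: 24.48
position: [0.5486, 0.124, 0.1643]
tool_rot: [[0.013, 1.0, 0.007], [1.0, -0.013, 0.0], [0.0, 0.007, -1.0]]
ft_force: [0.4, -0.4, -0.7]
grip_width: 0.0383
gripper_force: 0.0
```

Run:
```python
from h import *
pose()
g=cam('wrist');save(g,'w7');skew(g,.033,.05,.3)
W=pts(g)
for x0 in(.402,.547):
  m=(W[...,2]>.022)&(W[...,2]<.036)&(np.abs(W[...,0]-x0)<.004)
  for y in(.05,.075,.18,.195):
    q=W[m&(np.abs(W[...,1]-y)<.003)];print(y,len(q),q.mean(0) if len(q) else '')
```

```text
t 24.48 pos [0.5486 0.124  0.1643] a 89.25 q [ 0.7 26.1 79.   0.  74.5  1.4] gw 0.0383
sk 1262 [0.5463 0.1261 0.0381] [546.3 124.1] [77.  19.1] 89.4 pca 89.0
sk 1407 [0.4044 0.1271 0.0377] [403.2 125.4] [77.3 20.2] 89.3 pca 89.4
0.05 25 [0.40298288 0.05003122 0.0307097 ]
0.075 26 [0.40319598 0.07509951 0.03081537]
0.18 39 [0.40414432 0.17991177 0.03072092]
0.195 34 [0.40412115 0.19498934 0.03098364]
0.05 24 [0.54604271 0.05034569 0.03067235]
0.075 24 [0.54571707 0.07534773 0.03128133]
0.18 41 [0.54699737 0.18023108 0.03085138]
0.195 36 [0.54737293 0.19480771 0.03130203]
```

Emit:
{"method": "apply_moves", "body": {"series": [[-44, -6, 0, 0, 0, 0, 0.45], [-44, -6, 0, 0, 0, 0, 0.45], [-44, -6, 0, 0, 0, 0, 0.45], [-44, -6, 0, 0, 0, 0, 0.45], [-45, -6, 0, 0, 0, 0, 0.45], [-45, -6, 0, 0, 0, 0, 0.45], [-45, -6, 0, 0, 0, 0, 0.45], [-45, -6, 0, 0, 0, 0, 0.45], [-45, -6, 0, 0, 0, 0, 0.45], [-44, -7, 0, 0, 0, 0, 0.45]]}}

```text
time_s: 25.78
position: [0.4797, -0.3214, 0.1593]
tool_rot: [[0.013, 1.0, -0.002], [1.0, -0.013, 0.002], [0.002, -0.002, -1.0]]
ft_force: [-0.4, 1.0, -0.5]
grip_width: 0.0384
gripper_force: 0.0
```

Emit:
{"method": "apply_moves", "body": {"series": [[0, 0, 0, 0, 0, 10.4, 0.45], [0, 0, 0, 0, 0, 10.4, 0.45], [0, 0, 0, 0, 0, 10.4, 0.45], [0, 0, 0, 0, 0, 10.4, 0.45], [0, 0, 0, 0, 0, 10.4, 0.45], [0, 0, 0, 0, 0, 10.4, 0.45], [0, 0, 0, 0, 0, 10.4, 0.45], [0, 0, 0, 0, 0, 0, 0.45]]}}

```text
time_s: 26.78
position: [0.4801, -0.32, 0.1594]
tool_rot: [[0.959, 0.285, -0.001], [0.285, -0.959, 0.001], [-0.001, -0.002, -1.0]]
ft_force: [-0.3, -0.6, 0.2]
grip_width: 0.0384
gripper_force: 0.0
```

Run:
```python
from h import *
pose();g=cam('wrist');skew(g)
```

```text
t 26.77 pos [ 0.4801 -0.32    0.1594] a 16.54 q [-45.4  27.9  76.6  -0.   75.6  28. ] gw 0.0384
sk 1431 [ 0.4844 -0.32    0.0416] [ 481.9 -320.6] [78.8 19.8] 16.3 pca 16.6
```

Emit:
{"method": "apply_moves", "body": {"series": [[1.5, 1, 35, 0, 0, 0, 0.45], [0, 0, 40, 0, 0, 0, 0.45], [0, 0, 33, 0, 0, 0, 0.45], [0, 0, 17, 0, 0, 0, 0.45], [0, 0, 8, 0, 0, 0, 0.45], [0, 0, 0, 0, 0, 0, 0.45], [0, 0, 0, 0, 0, 0, 0], [0, 0, 0, 0, 0, 0, 0], [0, 0, 0, 0, 0, 0, 0], [0, 0, 0, 0, 0, 0, 0]]}}

```text
time_s: 28.08
position: [0.4826, -0.3212, 0.0284]
tool_rot: [[0.959, 0.283, 0.001], [0.283, -0.959, -0.001], [0.001, 0.002, -1.0]]
ft_force: [-0.6, 0.1, 6.0]
grip_width: 0.0182
gripper_force: 60.4
```

Emit:
{"method": "apply_moves", "body": {"series": [[0, 0, -20, 0, 0, 0, 0], [0, 0, -40, 0, 0, 0, 0], [0, 0, -40, 0, 0, 0, 0], [0, 0, -24, 0, 0, 0, 0], [0, 0, 0, 0, 0, -10.4, 0], [0, 0, 0, 0, 0, -10.4, 0], [0, 0, 0, 0, 0, -10.4, 0], [0, 0, 0, 0, 0, -10.4, 0], [0, 0, 0, 0, 0, -10.4, 0], [0, 0, 0, 0, 0, -10.4, 0], [0, 0, 0, 0, 0, -10.4, 0], [0, 0, 0, 0, 0, 0, 0]]}}

```text
time_s: 29.58
position: [0.4821, -0.3207, 0.1513]
tool_rot: [[0.015, 1.0, -0.0], [1.0, -0.015, 0.0], [0.0, -0.0, -1.0]]
ft_force: [-0.0, -0.1, -0.9]
grip_width: 0.0185
gripper_force: 59.6
```

Emit:
{"method": "apply_moves", "body": {"series": [[44, -4, 0, 0, 0, 0, 0], [44, -4, 0, 0, 0, 0, 0], [44, -4, 0, 0, 0, 0, 0], [44, -4, 0, 0, 0, 0, 0], [44, -4, 0, 0, 0, 0, 0], [45, -4, 0, 0, 0, 0, 0], [45, -4, 0, 0, 0, 0, 0], [45, -4, 0, 0, 0, 0, 0], [45, -3, 0, 0, 0, 0, 0], [45, -3, 0, 0, 0, 0, 0], [0, 0, 0, 0, 0, 0, 0], [0, 0, 0, 0, 0, 0, 0]]}}

```text
time_s: 31.08
position: [0.4501, 0.1244, 0.1514]
tool_rot: [[0.015, 1.0, 0.0], [1.0, -0.015, -0.0], [-0.0, 0.0, -1.0]]
ft_force: [-0.8, 0.1, -0.9]
grip_width: 0.0183
gripper_force: 59.6
```

Run:
```python
from h import *
pose()
g=cam('wrist');save(g,'w8');
for o in tray(g):print(o)
skew(g,.11,.2,.3);skew(g,.033,.05,.3)
```

```text
t 31.07 pos [0.4501 0.1244 0.1514] a 89.14 q [ 0.9 18.3 94.6 -0.  67.1  1.8] gw 0.0183
(182, [0.3876, 0.0647, 0.0358], [387.6, 64.0], [9.3, 19.9], 89.6)
(80, [0.4865, 0.0647, 0.0355], [486.5, 63.2], [8.2, 13.0], 85.4)
(314, [0.5206, 0.0633, 0.036], [521.7, 62.5], [38.5, 8.9], 0.1)
(108, [0.5455, 0.0627, 0.0318], [545.7, 62.4], [4.8, 37.2], 0.2)
(180, [0.56, 0.0627, 0.0359], [560.1, 62.2], [9.0, 19.9], 87.5)
(91, [0.402, 0.0653, 0.0318], [401.7, 63.6], [37.2, 4.3], 86.6)
(78, [0.4132, 0.0657, 0.0353], [413.1, 63.9], [7.9, 12.4], 89.5)
(158, [0.4034, 0.1843, 0.0318], [403.6, 184.3], [5.4, 39.5], 0.3)
(150, [0.547, 0.1822, 0.0318], [546.5, 183.0], [39.4, 5.7], 89.1)
(199, [0.3894, 0.1877, 0.0364], [389.3, 187.7], [7.6, 19.4], 87.3)
(375, [0.4278, 0.1874, 0.0366], [427.0, 187.3], [8.1, 37.4], 89.2)
(391, [0.4753, 0.1869, 0.0366], [476.1, 186.7], [8.0, 36.7], 89.3)
(401, [0.5219, 0.1862, 0.0367], [523.2, 186.1], [8.2, 38.8], 89.3)
(213, [0.5608, 0.1859, 0.0364], [561.0, 186.0], [20.8, 7.5], 0.6)
sk 4475 [0.4505 0.1294 0.1645] [450.2 124.9] [79.9 20.4] 89.4 pca 89.4
sk 1440 [0.4033 0.1275 0.038 ] [402.5 124.8] [78.4 20.4] 89.3 pca 89.2
sk 1469 [0.5451 0.1255 0.038 ] [545.9 123.6] [78.1 19.3] 89.1 pca 89.2
```

Emit:
{"method": "apply_moves", "body": {"series": [[0, 0, 20, 0, 0, 0, 0], [0, 0, 35, 0, 0, 0, 0], [0, 0, 35, 0, 0, 0, 0], [0, 0, 17, 0, 0, 0, 0], [0, 0, 9, 0, 0, 0, 0], [0, 0, 5, 0, 0, 0, 0], [0, 0, 4, 0, 0, 0, 0], [0, 0, 0, 0, 0, 0, 0], [0, 0, 0, 0, 0, 0, 0]]}}

```text
time_s: 32.25
position: [0.4502, 0.1247, 0.0267]
tool_rot: [[0.013, 1.0, 0.001], [1.0, -0.013, 0.0], [0.0, 0.001, -1.0]]
ft_force: [-0.3, 0.2, -1.3]
grip_width: 0.0186
gripper_force: 59.6
```

Emit:
{"method": "apply_moves", "body": {"series": [[0, 0, 1, 0, 0, 0, 0.28], [0, 0, 0, 0, 0, 0, 0.35], [0, 0, 0, 0, 0, 0, 0.35], [0, 0, -15, 0, 0, 0, 0.35], [0, 0, -40, 0, 0, 0, 0.35], [0, 0, -40, 0, 0, 0, 0.45], [0, 0, -40, 0, 0, 0, 0.6], [0, 0, -40, 0, 0, 0, 0.6], [0, 0, 0, 0, 0, 0, 0.6]]}}

```text
time_s: 33.38
position: [0.451, 0.1247, 0.2028]
tool_rot: [[0.013, 1.0, 0.006], [1.0, -0.013, 0.0], [0.0, 0.006, -1.0]]
ft_force: [-1.1, -0.5, -1.1]
grip_width: 0.0515
gripper_force: 0.0
```

Run:
```python
from h import *
pose()
g=cam('wrist');save(g,'w9');skew(g,.033,.05,.3);print(handle(g))
W=pts(g)
for x0 in(.402,.45,.547):
  m=(W[...,2]>.022)&(W[...,2]<.034)&(np.abs(W[...,0]-x0)<.004)
  print(x0,[np.round(W[m&(np.abs(W[...,1]-y)<.003)].mean(0)[[0,2]],4).tolist() for y in(.05,.075,.18,.195)])
g=cam('side');skew(g,.03,.05,.3)
```

```text
t 33.38 pos [0.451  0.1247 0.2028] a 89.26 q [ 0.9 14.9 89.8 -0.  74.9  1.7] gw 0.0515
sk 968 [0.4564 0.1175 0.0381] [456.1 115.5] [78.  18.2] 89.7 pca 89.7
sk 1000 [0.5514 0.1179 0.038 ] [552.1 116. ] [77.3 18.5] 90.0 pca 89.7
sk 1032 [0.4094 0.1179 0.0379] [409.  115.9] [77.6 20. ] 89.7 pca 89.7
(742, ((479.718017578125, -26.56479263305664), (106.23033142089844, 15.894779205322266), 89.68205261230469), array([ 0.47203771, -0.07969588,  0.02412832]), array([0.4879393 , 0.02653459, 0.03311324]))
0.402 [[0.4038, 0.031], [nan, nan], [0.4034, 0.0286], [nan, nan]]
0.45 [[0.4525, 0.0302], [nan, nan], [0.451, 0.0309], [nan, nan]]
0.547 [[0.5492, 0.0311], [0.5443, 0.0319], [0.5488, 0.0301], [0.5505, 0.0304]]
sk 108 [0.55   0.1097 0.0363] [551.4 112.5] [19.7 83.4] 0.1 pca 89.6
sk 105 [0.4542 0.1092 0.0367] [454.5 112.3] [18.4 78.2] 0.1 pca 89.7
sk 109 [0.4064 0.1102 0.0365] [407.7 111.9] [20.1 79.6] 0.2 pca 89.5<stdin>:7: RuntimeWarning: Mean of empty slice.
  ret = um.true_divide(
```

View pics/w9.png

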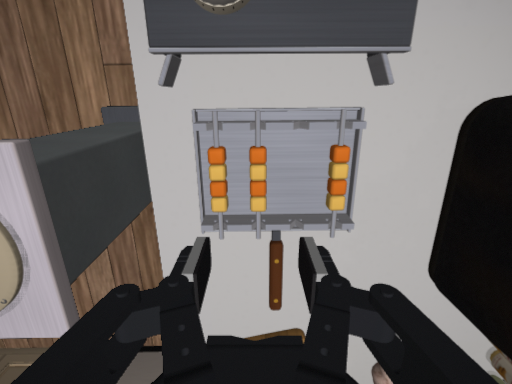

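The tray was knocked about 6–9 mm after release, skewers still seated (columns 218, 258, 338). I'll go over the handle and measure again, along with the grill mouth.

Emit:
{"method": "apply_moves", "body": {"series": [[-37, 6, 0, 0, 0, 0, 0.6], [-37, 6, 0, 0, 0, 0, 0.6], [-37, 6, 0, 0, 0, 0, 0.6], [-38, 6, 0, 0, 0, 0, 0.6], [-38, 7, 0, 0, 0, 0, 0.6], [0, 0, 0, 0, 0, 0, 0.6], [0, 0, 0, 0, 0, 0, 0.6]]}}

```text
time_s: 34.35
position: [0.478, -0.0622, 0.1993]
tool_rot: [[0.013, 1.0, -0.002], [1.0, -0.013, 0.001], [0.001, -0.002, -1.0]]
ft_force: [-0.5, 0.4, -0.1]
grip_width: 0.0513
gripper_force: 0.0
```

Run:
```python
from h import *
pose()
g=cam('wrist');save(g,'w10');skew(g,.033,.05,.3);print(handle(g))
for o in tray(g):print(o)
# grill sides from scene roof + guides
g=cam('scene');W=pts(g)
m=(np.abs(W[...,2]-.075)<.004)&(W[...,0]>.3)&(W[...,0]<.65)&(W[...,1]>.2)&(W[...,1]<.5)
p=W[m]
for y0 in(.26,.29,.33,.37,.41):
    q=p[np.abs(p[:,1]-y0)<.01];print('x',y0,np.percentile(q[:,0],[.5,99.5]).round(4),len(q))
for x0 in(.38,.43,.48,.53,.575):
    q=p[np.abs(p[:,0]-x0)<.01];print('y',x0,np.percentile(q[:,1],[.5,99.5]).round(4))
for z in('w2',):
    pass
```

```text
t 34.35 pos [ 0.478  -0.0622  0.1993] a 89.24 q [-21.5  16.7  87.8   0.   75.6 -20.8] gw 0.0513
sk 837 [0.4099 0.0931 0.0378] [409.4  92.7] [20.5 35.8] 1.5 pca 89.7
sk 812 [0.4571 0.0926 0.0379] [456.7  92.2] [35.1 19.6] 88.6 pca 89.4
sk 781 [0.5521 0.0919 0.0379] [552.4  91.6] [34.1 19.5] 88.6 pca 89.7
(1251, ((479.6891174316406, -27.369869232177734), (106.8060073852539, 15.586688041687012), 89.7399673461914), array([ 0.47181102, -0.08079667,  0.02518886]), array([0.48770893, 0.02601179, 0.03318111]))
(182, [0.395, 0.0541, 0.0362], [394.9, 54.1], [20.0, 7.8], 0.8)
(339, [0.4334, 0.0541, 0.0364], [432.9, 54.2], [8.2, 37.6], 89.8)
(327, [0.4812, 0.0537, 0.0366], [481.1, 53.9], [7.8, 38.5], 89.8)
(342, [0.5277, 0.0537, 0.0365], [528.7, 53.8], [8.2, 38.4], 89.5)
(178, [0.567, 0.0535, 0.0365], [567.5, 53.5], [7.7, 19.4], 88.7)
(109, [0.4093, 0.0596, 0.0319], [409.5, 58.1], [4.6, 34.4], 0.1)
(134, [0.4571, 0.0562, 0.0319], [456.9, 55.1], [5.2, 39.6], 0.5)
(154, [0.5526, 0.0555, 0.0318], [552.4, 55.0], [5.4, 40.0], 0.5)
x 0.26 [0.3594 0.5916] 466
x 0.29 [0.3601 0.5909] 411
x 0.33 [0.3603 0.5925] 633
x 0.37 [0.3605 0.5914] 774
x 0.41 [0.3604 0.5519] 684
y 0.38 [0.2474 0.4346]
y 0.43 [0.2479 0.4346]
y 0.48 [0.2465 0.4341]
y 0.53 [0.2469 0.4186]
y 0.575 [0.2454 0.3942]
```

Emit:
{"method": "apply_moves", "body": {"series": [[0, 1.5, 40, 0, 0, 0, 0.6], [0, 0, 50, 0, 0, 0, 0.6], [0, 0, 50, 0, 0, 0, 0.6], [0, 0, 30, 0, 0, 0, 0.6], [0, 0, 15, 0, 0, 0, 0.6], [0, 0, 5, 0, 0, 0, 0.6], [0, 0, 0, 0, 0, 0, 0.3], [0, 0, 0, 0, 0, 0, 0], [0, 0, 0, 0, 0, 0, 0], [0, 0, 0, 0, 0, 0, 0], [0, 0, 0, 0, 0, 0, 0]], "grip_force": 60}}

```text
time_s: 35.83
position: [0.4803, -0.0627, 0.0112]
tool_rot: [[0.012, 1.0, 0.001], [1.0, -0.012, -0.0], [-0.0, 0.001, -1.0]]
ft_force: [-0.6, 1.7, 5.9]
grip_width: 0.0167
gripper_force: 61.2
```

Emit:
{"method": "apply_moves", "body": {"series": [[3, 0, 0, 0, 0, 0, 0], [6, -1, 0, 0, 0, 0, 0], [9, -1, 0, 0, 0, 0, 0], [9, -1, 0, 0, 0, 0, 0], [9, -1, 0, 0, 0, 0, 0], [9, -1, 0, 0, 0, 0, 0], [9, -1, 0, 0, 0, 0, 0], [9, -1, 0, 0, 0, 0, 0], [9, 0, 0, 0, 0, 0, 0], [9, 0, 0, 0, 0, 0, 0], [6, 0, 0, 0, 0, 0, 0], [3, 0, 0, 0, 0, 0, 0]]}}

```text
time_s: 37.33
position: [0.4753, 0.0263, 0.0112]
tool_rot: [[0.013, 1.0, 0.003], [1.0, -0.013, -0.002], [-0.002, 0.003, -1.0]]
ft_force: [0.7, -8.8, 3.1]
grip_width: 0.0168
gripper_force: 60.8
```

Run:
```python
from h import *
pose();s=st();print(np.round(s['ft_force'],1))
g=cam('wrist');save(g,'w11');skew(g,.033,.05,.4);W=pts(g)
hsv=cv2.cvtColor(g['frame'],cv2.COLOR_RGB2HSV)
m=(W[...,2]>.031)&(W[...,2]<.041)&(hsv[...,1]<80)&(W[...,0]>.34)&(W[...,0]<.62)&(W[...,1]>.1)&(W[...,1]<.3)
k,l,s,c=cv2.connectedComponentsWithStats(m.astype('uint8'))
for i in range(1,k):
    if s[i,4]>60: p=W[l==i];r=cv2.minAreaRect((p[:,:2]*1000).astype(np.float32));print(len(p),np.round(r[0],1),np.round(r[1],1),round(r[2],1))
```

```text
t 37.33 pos [0.4753 0.0263 0.0112] a 89.28 q [-1.110e+01  3.160e+01  1.027e+02 -1.000e-01  4.550e+01 -1.030e+01] gw 0.0168
[ 0.7 -8.8  3.1]
1186 [390.5 143.4] [ 7.5 20.6] 89.5
489 [405.3 135.6] [22.7  5.5] 88.9
2101 [428.8 142.7] [ 7.1 38.8] 89.7
500 [452.7 135.2] [22.5  5.3] 88.6
2049 [476.5 142.4] [ 7.1 39.6] 89.9
1976 [523.9 141.7] [ 7.  39.1] 88.5
494 [547.7 134.4] [ 5.6 21.6] 1.4
1142 [562.9 141. ] [ 6.6 21. ] 85.3
```

View pics/w11.png

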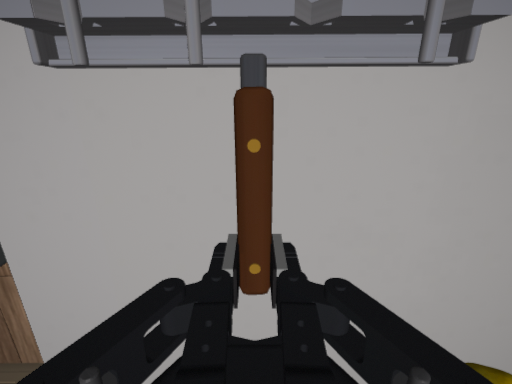

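Three skewer ends are still in the front-rail notches (rods at columns 75, 193, 430), and the tray is aligned with the guides. Continuing to push.

Emit:
{"method": "apply_moves", "body": {"series": [[3, 0, 0, 0, 0, 0, 0], [6, -0.5, 0, 0, 0, 0, 0], [9, -0.5, 0, 0, 0, 0, 0], [9, -0.5, 0, 0, 0, 0, 0], [9, 0, 0, 0, 0, 0, 0], [9, 0, 0, 0, 0, 0, 0], [9, 0, 0, 0, 0, 0, 0], [9, 0, 0, 0, 0, 0, 0], [9, 0, 0, 0, 0, 0, 0], [9, 0, 0, 0, 0, 0, 0], [9, 0, 0, 0, 0, 0, 0], [6, 0, 0, 0, 0, 0, 0]]}}

```text
time_s: 38.88
position: [0.4748, 0.1224, 0.0113]
tool_rot: [[0.013, 1.0, 0.002], [1.0, -0.013, -0.002], [-0.002, 0.002, -1.0]]
ft_force: [-0.1, -10.9, 5.0]
grip_width: 0.0163
gripper_force: 61.0
```

Emit:
{"method": "apply_moves", "body": {"series": [[4, 0, 0, 0, 0, 0, 0], [4, 0, 0, 0, 0, 0, 0], [4, 0, 0, 0, 0, 0, 0], [4, 0, 0, 0, 0, 0, 0]]}}

```text
time_s: 39.38
position: [0.475, 0.1382, 0.0113]
tool_rot: [[0.013, 1.0, 0.002], [1.0, -0.013, -0.002], [-0.002, 0.002, -1.0]]
ft_force: [-0.3, -11.4, 6.0]
grip_width: 0.0166
gripper_force: 61.0
```

Emit:
{"method": "apply_moves", "body": {"series": [[2, 0, 0, 0, 0, 0, 0], [2, 0, 0, 0, 0, 0, 0], [2, 0, 0, 0, 0, 0, 0], [1, 0, 0, 0, 0, 0, 0]]}}

```text
time_s: 39.88
position: [0.475, 0.1451, 0.0112]
tool_rot: [[0.013, 1.0, 0.002], [1.0, -0.013, -0.002], [-0.002, 0.002, -1.0]]
ft_force: [-0.6, -11.0, 5.3]
grip_width: 0.0163
gripper_force: 61.0
```

Emit:
{"method": "apply_moves", "body": {"series": [[1, 0, 0, 0, 0, 0, 0], [1, 0, 0, 0, 0, 0, 0]]}}

```text
time_s: 40.12
position: [0.475, 0.1471, 0.0112]
tool_rot: [[0.013, 1.0, 0.002], [1.0, -0.013, -0.002], [-0.002, 0.002, -1.0]]
ft_force: [-0.7, -10.3, 4.6]
grip_width: 0.0166
gripper_force: 61.0
```

Emit:
{"method": "apply_moves", "body": {"series": [[1, 0, 0, 0, 0, 0, 0], [1, 0, 0, 0, 0, 0, 0]]}}

```text
time_s: 40.38
position: [0.475, 0.1491, 0.0112]
tool_rot: [[0.013, 1.0, 0.002], [1.0, -0.013, -0.002], [-0.002, 0.002, -1.0]]
ft_force: [-1.0, -9.8, 5.9]
grip_width: 0.0167
gripper_force: 61.0
```

Emit:
{"method": "apply_moves", "body": {"series": [[1, 0, 0, 0, 0, 0, 0], [1, 0, 0, 0, 0, 0, 0]]}}

```text
time_s: 40.62
position: [0.4751, 0.1509, 0.0112]
tool_rot: [[0.013, 1.0, 0.002], [1.0, -0.013, -0.002], [-0.002, 0.002, -1.0]]
ft_force: [0.3, -16.4, 5.3]
grip_width: 0.0166
gripper_force: 61.1
```

Emit:
{"method": "apply_moves", "body": {"series": [[1, 0, 0, 0, 0, 0, 0], [1, 0, 0, 0, 0, 0, 0]]}}

```text
time_s: 40.88
position: [0.475, 0.151, 0.0112]
tool_rot: [[0.012, 1.0, 0.001], [1.0, -0.012, -0.006], [-0.006, 0.001, -1.0]]
ft_force: [-0.2, -30.9, 7.6]
grip_width: 0.0167
gripper_force: 61.3
```

The stop is met: the force rose to 31 N and motion ceased at tray origin y≈0.329. Releasing and moving over the timer to look.

Emit:
{"method": "apply_moves", "body": {"series": [[-1.5, 0, 0, 0, 0, 0, 0], [0, 0, 0, 0, 0, 0, 0.4], [0, 0, 0, 0, 0, 0, 0.45], [0, 0, 0, 0, 0, 0, 0.45], [0, 0, -15, 0, 0, 0, 0.45], [0, 0, -45, 0, 0, 0, 0.45], [0, 0, -50, 0, 0, 0, 0.45], [0, 0, -50, 0, 0, 0, 0.45], [0, 0, -50, 0, 0, 0, 0.45], [0, 0, -30, 0, 0, 0, 0.45], [0, 0, 0, 0, 0, 0, 0.45]]}}

```text
time_s: 42.25
position: [0.475, 0.1531, 0.2522]
tool_rot: [[0.013, 1.0, 0.004], [1.0, -0.013, 0.0], [0.001, 0.004, -1.0]]
ft_force: [0.3, 0.2, -0.5]
grip_width: 0.0387
gripper_force: 0.0
```

Emit:
{"method": "apply_moves", "body": {"series": [[25, -12, 0, 0, 0, 0, 0.45], [25, -12, 0, 0, 0, 0, 0.45], [25, -12, 0, 0, 0, 0, 0.45], [25, -12, 0, 0, 0, 0, 0.45], [0, 0, 0, 0, 0, 0, 0.45], [0, 0, 0, 0, 0, 0, 0.45]]}}

```text
time_s: 43.0
position: [0.4277, 0.253, 0.2495]
tool_rot: [[0.013, 1.0, -0.001], [1.0, -0.013, -0.001], [-0.001, -0.001, -1.0]]
ft_force: [-0.1, 0.1, 0.2]
grip_width: 0.0385
gripper_force: 0.0
```

Run:
```python
from h import *
pose()
g=cam('wrist');save(g,'w12');W=pts(g)
def comp(g,lo,hi):
    W=pts(g);m=(W[...,2]>lo)&(W[...,2]<hi)&(np.abs(W[...,0]-.427)<.05)&(np.abs(W[...,1]-.305)<.05)
    if m.sum()<10:return
    p=W[m];q=p[:,:2]-p[:,:2].mean(0);v=np.linalg.svd(q,full_matrices=False)[2][0]
    print(lo,len(p),p.mean(0).round(4),cv2.minAreaRect((p[:,:2]*1000).astype(np.float32)),'pca',np.degrees(np.arctan2(v[1],v[0]))%180)
for n in('wrist','scene','side'):
    if n!='wrist':g=cam(n)
    print(n);comp(g,.108,.119);comp(g,.122,.135)
    if n!='wrist':
        W=pts(g);hsv=cv2.cvtColor(g['frame'],cv2.COLOR_RGB2HSV)
        m=(hsv[...,0]<16)&(hsv[...,1]>90)&(hsv[...,2]<170)&(W[...,2]>.024)&(W[...,2]<.035)&(W[...,0]<.6)&(W[...,0]>.4)&(W[...,1]>.05)&(W[...,1]<.3)
        p=W[m]
        if len(p)>5:print('handle',len(p),p.min(0),p.max(0))
```

```text
t 43.0 pos [0.4277 0.253  0.2495] a 89.25 q [16.9 15.7 80.4 -0.  83.9 17.7] gw 0.0385
wrist
0.108 2304 [0.4281 0.307  0.1158] ((427.9142150878906, 305.5914001464844), (57.64215087890625, 57.40339279174805), 0.052348800003528595) pca 19.67909832273738
0.122 377 [0.4279 0.3061 0.1264] ((428.0831298828125, 305.571533203125), (7.942615032196045, 43.59760284423828), 20.375852584838867) pca 110.25081419574997
scene
0.108 382 [0.4228 0.3084 0.1143] ((426.6144714355469, 304.8908996582031), (56.67842102050781, 56.876888275146484), 14.511902809143066) pca 32.053528295464986
0.122 59 [0.4263 0.3054 0.125 ] ((426.42523193359375, 305.52935791015625), (7.619690895080566, 44.49422836303711), 17.45769500732422) pca 109.35462157365731
handle 6 [0.47055781 0.14842904 0.02807098] [0.47512771 0.20590644 0.03123651]
side
0.108 126 [0.4238 0.2951 0.1141] ((425.4671630859375, 298.18536376953125), (54.47016525268555, 51.780948638916016), 2.654247283935547) pca 166.91214396939114
0.122 20 [0.426  0.3029 0.1246] ((426.95745849609375, 304.03973388671875), (8.97758960723877, 44.30073165893555), 20.557498931884766) pca 110.82133929255221
handle 91 [0.46563682 0.12514547 0.02471409] [0.48157198 0.23290884 0.03375546]
```

View pics/w12.png

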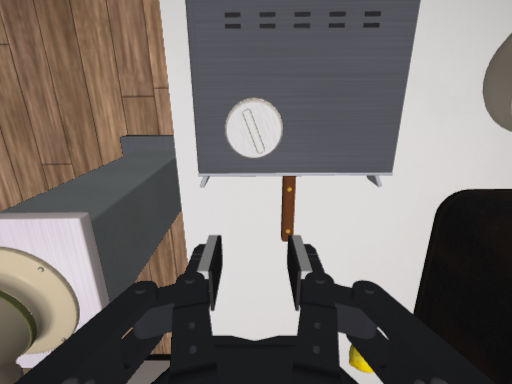

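The wrist view shows the timer at (254,128), its bar skewed to about 110° in the world, and the tray flush at the mouth with the handle at (289,208). Gripping the bar.

Emit:
{"method": "apply_moves", "body": {"series": [[26, 0, 0, 0, 0, 0, 0.45], [26.5, 0, 0, 0, 0, 0, 0.45], [0, 0, 0, 0, 0, -10.5, 0.4], [0, 0, 0, 0, 0, -10.5, 0.4], [0, 0, 40, 0, 0, 0, 0.4], [0, 0, 40, 0, 0, 0, 0.4], [0, 0, 30, 0, 0, 0, 0.4], [0, 0, 14, 0, 0, 0, 0.4], [0, 0, 4, 0, 0, 0, 0.4], [0, 0, 0, 0, 0, 0, 0.4], [0, 0, 0, 0, 0, 0, 0.4]], "grip_force": 25}}

```text
time_s: 44.52
position: [0.4288, 0.3061, 0.1233]
tool_rot: [[-0.346, 0.938, 0.002], [0.938, 0.346, 0.001], [0.0, 0.002, -1.0]]
ft_force: [-0.2, 1.3, -0.7]
grip_width: 0.0342
gripper_force: 0.0
```

Run:
```python
from h import *
pose();print(np.round(st()['ft_force'],1))
```

```text
t 44.52 pos [0.4288 0.3061 0.1233] a 110.25 q [22.6 25.6 87.8  0.  66.5  2.4] gw 0.0342
[-0.2  1.3 -0.7]
```

Emit:
{"method": "apply_moves", "body": {"series": [[0, -0.5, 4, 0, 0, 0, 0.4], [0, 0, 0, 0, 0, 0, 0], [0, 0, 0, 0, 0, 0, 0], [0, 0, 0, 0, 0, 0, 0], [0, 0, 0, 0, 0, 0, 0]]}}

```text
time_s: 45.15
position: [0.4274, 0.3056, 0.1184]
tool_rot: [[-0.346, 0.938, -0.001], [0.938, 0.346, -0.0], [-0.0, -0.001, -1.0]]
ft_force: [-5.1, -1.8, 5.4]
grip_width: 0.0072
gripper_force: 26.8
```

Emit:
{"method": "apply_moves", "body": {"series": [[0, 0, 0, 0, 0, -10, 0], [0, 0, 0, 0, 0, -10, 0], [0, 0, 0, 0, 0, -10, 0], [0, 0, 0, 0, 0, -10, 0], [0, 0, 0, 0, 0, -10, 0], [0, 0, 0, 0, 0, -10, 0], [0, 0, 0, 0, 0, -10, 0], [0, 0, 0, 0, 0, -10, 0], [0, 0, 0, 0, 0, -10, 0], [0, 0, 0, 0, 0, 0, 0]]}}

```text
time_s: 46.4
position: [0.4274, 0.3056, 0.1184]
tool_rot: [[-0.937, -0.348, -0.001], [-0.348, 0.937, -0.001], [0.001, -0.0, -1.0]]
ft_force: [-5.3, -2.2, 5.8]
grip_width: 0.007
gripper_force: 26.9
```

Turned 90°. Releasing, rising and backing off for a last check.

Emit:
{"method": "apply_moves", "body": {"series": [[0, 0, 0, 0, 0, 0, 0.4], [0, 0, 0, 0, 0, 0, 0.4], [0, 0, 0, 0, 0, 0, 0.4], [0, 0, -15, 0, 0, 0, 0.4], [0, 0, -40, 0, 0, 0, 0.4], [0, 0, -40, 0, 0, 0, 0.4], [0, 0, -30, 0, 0, 0, 0.4], [0, -40, 0, 0, 0, 0, 0.4], [0, -40, 0, 0, 0, 0, 0.4], [0, -40, 0, 0, 0, 0, 0.4], [0, -40, 0, 0, 0, 0, 0.4], [0, -40, 0, 0, 0, 0, 0.4]]}}

```text
time_s: 47.9
position: [0.4976, 0.1169, 0.2434]
tool_rot: [[-0.938, -0.346, 0.0], [-0.346, 0.938, 0.0], [-0.0, -0.0, -1.0]]
ft_force: [1.2, -0.2, -1.0]
grip_width: 0.0342
gripper_force: 0.0
```

Run:
```python
from h import *
pose()
for n in('scene','side'):
    g=cam(n);W=pts(g)
    m=(W[...,2]>.122)&(W[...,2]<.135)&(np.abs(W[...,0]-.427)<.05)&(np.abs(W[...,1]-.305)<.05);p=W[m]
    if len(p)>8:print(n,len(p),cv2.minAreaRect((p[:,:2]*1000).astype(np.float32)))
cv2.imwrite('pics/fin.png',cv2.resize(cv2.cvtColor(np.ascontiguousarray(g['frame'][120:260,140:340]),cv2.COLOR_RGB2BGR),None,fx=4,fy=4,interpolation=cv2.INTER_CUBIC))
hsv=cv2.cvtColor(g['frame'],cv2.COLOR_RGB2HSV)
m=(hsv[...,0]<16)&(hsv[...,1]>90)&(hsv[...,2]<170)&(W[...,2]>.024)&(W[...,2]<.035)&(W[...,0]<.6)&(W[...,0]>.4)&(W[...,1]>.05)&(W[...,1]<.3)
p=W[m];print('handle',len(p),p.min(0),p.max(0))
```

```text
t 47.9 pos [0.4976 0.1169 0.2434] a -159.76 q [-1.000e-01  1.740e+01  7.910e+01  0.000e+00  8.350e+01 -1.103e+02] gw 0.0342
scene 66 ((427.5142517089844, 304.68798828125), (43.92820358276367, 9.276424407958984), 19.391977310180664)
side 25 ((426.5173034667969, 303.12213134765625), (44.5647087097168, 12.282429695129395), 21.767377853393555)
handle 96 [0.46511165 0.12463171 0.02410719] [0.4819931  0.23417442 0.03309197]
```

View pics/fin.png

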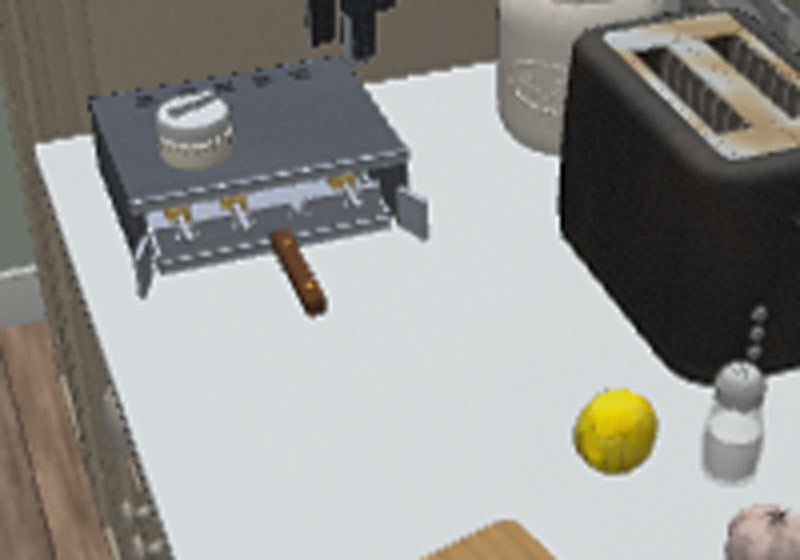

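The final view shows all three skewers in their notches inside the grill (rods at (180,222), (237,212), (350,190)), the tray home and the dial bar turned by 90°.

```bash
python3 -c "
from rig import env
print(env.close_job())"
```

```text
the job is handed in; nothing more can be done
None
```

The job is handed in, with no verdict returned: the three skewers found on the board sit in notch pairs 1, 2 and 4, the loaded tray is back against the stops, and the timer is wound 90° anticlockwise.

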